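# Close a chip test socket and set its pressure screw a quarter turn off its seat

### The arm

A 6-joint arm with a two-finger parallel gripper is mounted at the origin on a cart in front of the work surface, level with it; the furniture and walls round the work are solid. World frame = base frame: x ahead of the robot, y to its left, z up, the work surface at z = 0. Lengths are in m, angles in rad, forces in N, time in s.
With the tool pointing down it reaches from about 0.375 to 0.975 m from the base axis. Payload 3.8 kg.
Tool frame: the origin (TCP) lies midway between the tips of the shut fingers; the grasp point (between the pads) lies 19 mm behind it; z points along the fingers, y is the line along which they close (so a half turn about z gives the same grasp; the last joint's range is limited). The gripper opens to 85 mm and grips with 20 to 120 N. Pads are 22 mm wide; open, the fingers measure 114 mm over their backs; the gripper's body (76 mm by 85 mm) begins 54 mm behind the grasp point. The pads swing forward as they close: fully open they stand 13 mm farther back than shut.
Start: joints at [1.215, 0.264, 1.604, -0, 1.274, -0.037], TCP at [0.212, 0.641, 0.231] pointing down, gripper open.
Joint ranges: [-2.63, 2.63], [-0.94, 2.18], [0.31, 2.57], [-1.31, 4.45], [0, 2.66], [-2.55, 2.55]. Speed limits (rad/s): [2.57, 2.57, 3.14, 3.14, 3.14, 3.14].

### API

Orientations are given as a rotation vector (axis times angle).
In Python, from workcell import read_state, vision, ticket gives the robot as it stands. The module is installed in compiled form; this text tells all that it offers.
- The arm moves only by the tool jog_arm, never from a script. Its arguments are lists of equal length, an entry for each row: "turn": the turn, a rotation vector about the tool's x, y, z in rad, a list of three; "delta_pos": the shift along the tool's x, y, z in m, a list of three; "gripper": the finger opening in m, from 0 to 0.0854. In form: {"turn": [[rx, ry, rz], ...], "delta_pos": [[dx, dy, dz], ...], "gripper": [gripper, ...]}. A call has 1 to 20 rows; each row shifts and turns the commanded pose from where the row before left it, along the tool's axes as they then stand; what a row does not reach is not made up. A row lasts 1/12 s, in which the tool goes at most 41.7 mm and 7.16 degrees, less where a joint would pass 70% of its speed; a pose out of reach is approached as far as the arm can. A call with a gripper value outside its range is refused whole. The fingers move at their own pace and stop on an object; "grip_force" is the grip in N (left out, the last holds). Time passes only in rows, so rows that do not move let the fingers close. It gives the time, the measured TCP pose, the force, the opening and the grip force at its end, in the units of the state.
- read_state(): the state, without advancing time (a new reading comes with each control period).
- vision.read_camera(name): name is "side" or "top"; returns the picture (420x560x3 uint8, red, green, blue); there is no depth.
- vision.calibration(name): a dict with "vfov" (degrees; the focal length in pixels is half the picture's height over the tangent of half this angle, whatever the lens; pixels are square), "cx", "cy" (the principal point, pixels), "R" (3x3) and "t" (3): a world point X has camera coordinates R X + t. Camera axes: x right, y down, z forward; pixel columns grow to the right and rows downward; lengths in m; the calibration is good to about 2 mm. A picture is of the moment at which its call begins. calibration takes no time and is no camera call.
- ticket.finish_job(): hands the job in; it is judged then, once.
The state is a dict: "time": time; "q": joint angles; "joint_vel": joint speeds; "joint_torque": joint torques, N m; "tool_pos": TCP position; "tcp_rot": TCP orientation; "wrist_force": force on the tool from outside, world axes, zero at the start; "torque": the same for the moment, N m; "width": opening from 0.0 (shut) to 1.0 (fully open); "grip_force": force on a finger pad.
Only numpy, scipy, OpenCV 4.12 (cv2) and the standard library are available. Lean on these libraries where they do the work, as an engineer would, in place of code of your own. Each camera call takes 0.05 s, during which the arm holds its last target. There are 200 camera calls.

### The job

The chip is already lying in the clamshell test socket. Press the socket's sprung-open lid down until its latch hooks under the cross pin, then screw the knurled pressure screw in the middle of the lid clockwise until it seats, and back it off a quarter turn so that the chip is located but not stressed. Finish still gripping the screw's knob there, without letting go, so that the jam nut can be tightened against it; leave the chip box, the tweezers and the bottle beside the socket where they are.

Things in the scene. Friction and masses are not known exactly. Their poses are not given: they have to be found in the camera images.
- test_socket: Chip test socket, fixed to the bench: aluminium base plate 140 x 104 x 10 mm (x, y, z), black socket body 76 x 72 mm up to 40 mm height with a white chip carrier in its nest. Origin: centre of the underside. Its x axis points from the latch side (front, -x, facing the robot) to the hinge side, z is up. The lid's hinge axis runs along y at x = +46, z = 46 mm.
- lid (a joint): Lid angle in rad: 0 = shut, level (hard stop), 0.95 = fully open (stop). A spring holds it open; it starts at 0.95, front lip up. Aluminium plate 68 mm wide, 10 mm thick, reaching from 15 to 108 mm in front of the hinge axis; shut, its top face is 51 mm above the bench. Pressing the lip down takes about 4 N, up to about 8 N over the last 10 mm as the hook rides over the pin.
- lid_hinge (a point): Middle of the lid's hinge axis (along the socket's y), 46 mm above the bench.
- lid_lip (a point): Point on the lid's top face where it is to be pressed: a ribbed lip 97 mm in front of the hinge axis and 5 mm above the lid's mid-plane, 11 mm from the front edge. The lid is bare from here back to the knob, whose near side is 37 mm from this point. Shut, it lies at x = -51 mm, z = 51 mm of the test socket.
- latch (a joint): Angle in rad of the steel hook latch, 22 mm wide, that hangs under the lid's front edge: 0 = hanging straight (its spring holds it there), positive = pushed outward, away from the socket body. It rides over the cross pin by itself as the lid is pressed shut (up to about 0.3 rad) and snaps back to 0 under the pin; it then holds the lid shut with about 1 mm of play at the lip.
- latch_toe (a point): Top of the hook's toe, in its middle. Latched, it is just under the cross pin.
- catch_pin_mid (a point): Middle of the fixed steel cross pin, diameter 5 mm, along the socket's y at the front of the socket body, 26 mm above the bench.
- pressure_screw (a joint): Turn of the pressure screw in rad: 0 = seated (hard stop: it will turn no further), negative = unscrewed from the seat; it starts about a third to just over half a turn out (-3.4 to -2.1). It grows when the knob is turned clockwise as seen from above. Turning takes about 0.05 N m; the screw sinks 3 mm a turn. A quarter turn off the seat is -1.57.
- thumb_knob: Knurled round aluminium knob of the pressure screw, diameter 28 mm, 20 mm high, on a neck with a dark hexagonal jam nut 18 mm wide; a dark index line runs from its centre to the rim (-x axis). Grip it across its diameter from above, in any direction. Lid shut, it spans 14 to 34 mm above the lid's top face (65 to 85 mm above the bench). Origin: on the screw's axis (z), 29 mm below the knob's middle.
- knob_grip (a point): Middle of the knob, on the screw's axis, 24 mm above the lid's top face: the point to take between the fingers. When the lid is shut it is straight above the test socket's origin, about 75 mm above the bench.
- chip_box: Bystander: closed chip box with clear lid, 50 x 50 x 18 mm, to the right of the socket. Origin: centre of its underside.
- tweezers: Bystander: steel tweezers, 121 mm long, 10 mm high, lying in front of the socket. Origin: centre of the underside.
- solvent_bottle: Bystander: white dropper bottle, diameter 36 mm, 94 mm tall, standing beyond the socket to the left. Origin: centre of its underside.

How it is judged:
By the outcome, as a careful person would: the job done as asked, in the order asked, and still so for the second after the job is handed in, while the arm keeps its last pose, push and grip.
It also fails if it takes over 70 s, if anything falls off the work surface, if the arm or the gripper's body presses on something with over 40 N, if the wrist force passes 120 N, or if a joint passes its speed limit or range.

## Working session

There is one attempt and no reset: what is moved stays moved. The work goes in short steps, Python scripts to look and compute and a tool call to move; the robot and the scene stay as the last step left them, time stands still between calls to the robot, and variables do not carry over. Pictures are saved under pics/ and viewed, at most 10 in all, crops included, and the job is handed in when it is done.

Besides the shell and the picture viewer there is one more tool, called after ">>>" as name(argument=value, ...) on one line, values as JSON. jog_arm: Moves the arm, as the interface text tells. Its arguments: {"type":"object","properties":{"turn":{"type":"array","items":{"type":"array","items":{"type":"number"}}},"delta_pos":{"type":"array","items":{"type":"array","items":{"type":"number"}}},"gripper":{"type":"array","items":{"type":"number"}},"grip_force":{"type":"number"}},"required":["turn","delta_pos","gripper"]}

```bash
mkdir -p pics; python3 - <<'E'
from workcell import read_state, vision
import cv2, numpy as np
print(read_state())
for n in("side","top"):
    im=vision.read_camera(n); cv2.imwrite(f"pics/{n}0.png",im[...,::-1]); c=vision.calibration(n); print(n,c, -np.array(c['R']).T@c['t'])
E
```

```text
{'time': 0.0, 'q': array([ 1.21510609e+00,  2.64794112e-01,  1.60536065e+00,  7.55169334e-06,
        1.27372364e+00, -3.68789590e-02]), 'joint_vel': array([ 0.00077399, -0.0004695 , -0.00028363, -0.00052901,  0.00171991,
       -0.00084343]), 'joint_torque': array([-2.46865122e-03, -5.15115023e+01, -3.67315435e+01, -1.17777839e-05,
        1.26540047e-02,  2.24626611e-06]), 'tool_pos': array([0.21130106, 0.64030289, 0.22994165]), 'tcp_rot': array([-0.49860067, -3.1013133 ,  0.00351879]), 'wrist_force': array([-0.03085973,  0.5331216 , -0.73482211]), 'torque': array([-0.0108157 , -0.01573917,  0.08223756]), 'grip_force': 0.0, 'width': 0.995614514134094}
side {'vfov': 47.59437630010569, 'cx': 282.32629055269723, 'cy': 209.52666487050922, 'R': array([[-0.90114491, -0.43314146, -0.0180645 ],
       [-0.2007784 ,  0.45392259, -0.86812575],
       [ 0.38422114, -0.77868014, -0.49601548]]), 't': array([0.34670438, 0.24941737, 0.52948178])} [0.15907042 0.44925281 0.48541984]
top {'vfov': 54.77633396459347, 'cx': 283.3249187017904, 'cy': 207.75255274377446, 'R': array([[-0.00885749, -0.99985252,  0.01471342],
       [-0.99921925,  0.00828342, -0.03862991],
       [ 0.03850233, -0.0150441 , -0.99914526]]), 't': array([-0.23492385,  0.49493686,  0.92246071])} [ 0.45695271 -0.22511139  0.94424814]
```

View pics/side0.png

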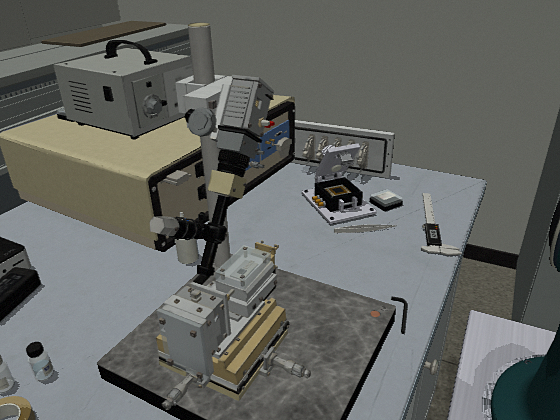

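View pics/top0.png

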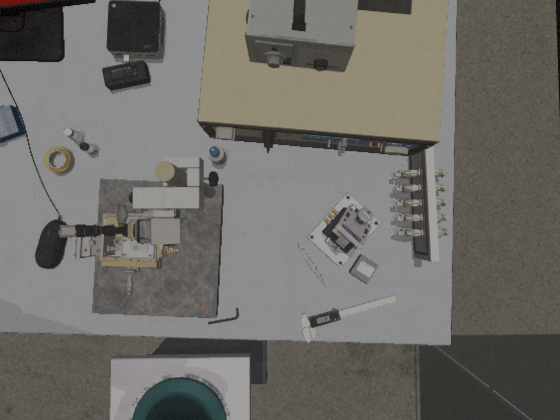

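The side view shows the socket near (340,195) with the lid open. In the top view it is at (343,230), rotated, with the box at (363,267) and the tweezers at (312,265). A microscope stands between the arm and the socket. I'll zoom in next.

```bash
cat > h.py <<'E'
import numpy as np, cv2
from workcell import read_state, vision
C={n:vision.calibration(n) for n in("side","top")}
def ray(n,u,v):
    c=C[n];f=210/np.tan(np.radians(c['vfov']/2));R=np.array(c['R'])
    return -R.T@c['t'], R.T@np.array([(u-c['cx'])/f,(v-c['cy'])/f,1])
def plane(n,u,v,z):
    o,d=ray(n,u,v); return o+d*(z-o[2])/d[2]
def tri(a,b):
    o1,d1=ray("side",*a);o2,d2=ray("top",*b)
    s=np.linalg.lstsq(np.c_[d1,-d2],o2-o1,rcond=None)[0]
    p,q=o1+d1*s[0],o2+d2*s[1]; return (p+q)/2,np.linalg.norm(p-q)
def proj(n,X):
    c=C[n];f=210/np.tan(np.radians(c['vfov']/2));p=np.array(c['R'])@X+c['t'];return p[:2]/p[2]*f+[c['cx'],c['cy']]
E
python3 - <<'E'
from h import *
s=cv2.imread("pics/side0.png");t=cv2.imread("pics/top0.png")
a=cv2.resize(s[150:240,290:410],None,fx=6,fy=6,interpolation=cv2.INTER_CUBIC)
b=cv2.resize(t[185:295,290:390],None,fx=5,fy=5,interpolation=cv2.INTER_CUBIC)
cv2.imwrite("pics/sc.png",a);cv2.imwrite("pics/tc.png",b)
print("post",tri((200,25),(165,172)))
print(plane("top",343,230,.01),plane("top",110,230,.3),plane("top",200,160,.3))
E
```

```text
post (array([ 0.52736573, -0.07341967,  0.39260035]), np.float64(0.0020607533882585215))
[ 0.44045277 -0.37640105  0.01      ] [0.44892566 0.03893901 0.3       ] [ 0.55901335 -0.10272223  0.3       ]
```

View pics/sc.png

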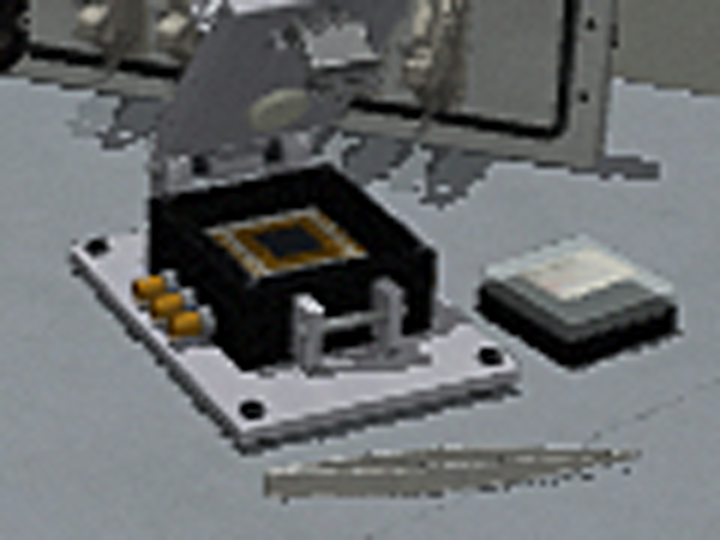

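View pics/tc.png

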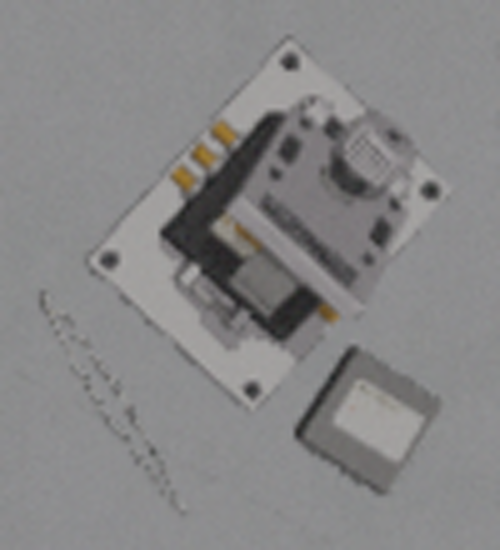

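The zoomed crops show the four base-plate bolts. In the top crop they are at (290,62), (430,190), (252,390) and (110,260); in the side crop three are at (97,245), (251,410) and (490,355). The latch side faces (-x,+y).

```bash
python3 - <<'E'
from h import *
T=[((u+.5)/5-.5+290,(v+.5)/5-.5+185) for u,v in[(290,62),(430,190),(252,390),(110,260)]]
S={0:(97,245),3:(251,410),2:(490,355)}
P=np.array([plane("top",*p,.010) for p in T]);print(P.round(4),"c",P.mean(0))
Q={}
for k,(u,v) in S.items():
    p=((u+.5)/6-.5+290,(v+.5)/6-.5+150); Q[k]=plane("side",*p,.010);print(k,tri(p,T[k]),Q[k])
print("side c",(Q[0]+Q[2])/2)
for i in range(4): d=P[(i+1)%4]-P[i];print(np.linalg.norm(d),np.degrees(np.arctan2(d[1],d[0])))
for i,j in((3,0),(3,2)): d=Q[j]-Q[i];print("s",np.linalg.norm(d),np.degrees(np.arctan2(d[1],d[0])))
s=read_state()
from scipy.spatial.transform import Rotation as Ro
print(Ro.from_rotvec(s['tcp_rot']).as_matrix().round(3))
E
```

```text
[[ 0.5166 -0.3882  0.01  ]
 [ 0.4568 -0.4522  0.01  ]
 [ 0.3657 -0.3684  0.01  ]
 [ 0.4259 -0.3037  0.01  ]] c [ 0.4412666  -0.37811377  0.01      ]
0 (array([ 0.51585959, -0.38802507,  0.01242495]), np.float64(0.0013344158064595095)) [ 0.51707845 -0.39259596  0.01      ]
3 (array([ 0.42546195, -0.30380652,  0.01128081]), np.float64(0.0011089238284552935)) [ 0.42568465 -0.306099    0.01      ]
2 (array([ 0.36524626, -0.36830927,  0.01198085]), np.float64(0.0012762766674792737)) [ 0.36554686 -0.37208835  0.01      ]
side c [ 0.44131265 -0.38234216  0.01      ]
0.08756660771520414 -133.05525492372806
0.12382266484722117 137.42668051852368
0.08841810486565284 47.022770877910695
0.12393883872865065 -42.9673782262487
s 0.12583541441807583 -43.423205597649684
s 0.08928128878208796 -132.3437141592385
[[-0.95   0.313 -0.001]
 [ 0.313  0.95  -0.002]
 [ 0.    -0.002 -1.   ]]
```

```bash
cat >> h.py <<'E'
from scipy.spatial.transform import Rotation as Ro
c0=np.array([.4413,-.379,0]);a0=np.radians(-43.0)
SX=np.array([np.cos(a0),np.sin(a0),0]);SY=np.array([-SX[1],SX[0],0])
def W(x,y,z): return c0+SX*x+SY*y+np.array([0,0,z])
def lip(th,al=.097,h=.005): s,c=np.sin(th),np.cos(th); return W(.046-al*c+h*s,0,.046+al*s+h*c)
def st():
    s=read_state();R=Ro.from_rotvec(s['tcp_rot']).as_matrix();d=s['tool_pos']-c0
    print("t",round(s['time'],2),"pos",s['tool_pos'].round(4),"sock",(d@SX).round(4),(d@SY).round(4),"az y",np.degrees(np.arctan2(R[1,1],R[0,1])).round(1),"tilt",R[:,2].round(3),"q",s['q'].round(3),"F",s['wrist_force'].round(1),"M",s['torque'].round(2),"w",round(s['width'],3),"g",s['grip_force'])
    return s,R
def to(p):
    s,R=st();d=R.T@(np.array(p)-s['tool_pos']);print("to",np.round(p,4),"tool delta",d.round(4),np.linalg.norm(d).round(3))
E
python3 - <<'E'
from h import *
for u,v in((250,75),(200,90),(232,190),(130,45)):
    print(u,v,[ (h,proj("top",plane("side",u,v,h)).round(0).tolist(),plane("side",u,v,h)[:2].round(2).tolist()) for h in(.25,.3,.35,.4,.45)])
for th in(.95,.7,.45,.2,0): print(th,lip(th).round(4),lip(th,.108).round(4), proj("top",lip(th)),)
for d in(lip(.95),W(.0428,0,.1003)):print(proj("top",d),proj("side",d))
E
```

```text
250 75 [(0.25, [365.0, 121.0], [0.63, -0.38]), (0.3, [263.0, 176.0], [0.53, -0.2]), (0.35, [141.0, 242.0], [0.43, -0.03]), (0.4, [-6.0, 322.0], [0.33, 0.15]), (0.45, [-188.0, 420.0], [0.23, 0.32])]
200 90 [(0.25, [291.0, 103.0], [0.66, -0.25]), (0.3, [200.0, 161.0], [0.56, -0.1]), (0.35, [91.0, 230.0], [0.45, 0.05]), (0.4, [-42.0, 313.0], [0.34, 0.2]), (0.45, [-205.0, 416.0], [0.24, 0.34])]
232 190 [(0.25, [107.0, 253.0], [0.41, 0.06]), (0.3, [41.0, 290.0], [0.36, 0.15]), (0.35, [-37.0, 334.0], [0.3, 0.23]), (0.4, [-132.0, 386.0], [0.25, 0.31]), (0.45, [-247.0, 451.0], [0.2, 0.39])]
130 45 [(0.25, [449.0, -126.0], [1.08, -0.54]), (0.3, [338.0, -38.0], [0.88, -0.33]), (0.35, [204.0, 69.0], [0.69, -0.12]), (0.4, [40.0, 199.0], [0.49, 0.09]), (0.45, [-166.0, 362.0], [0.3, 0.3])]
0.95 [ 0.4367 -0.3747  0.1278] [ 0.432  -0.3703  0.1368] [351.62361746 232.84303307]
0.7 [ 0.423  -0.362   0.1123] [ 0.4169 -0.3562  0.1194] [344.17555293 239.3672012 ]
0.45 [ 0.4127 -0.3523  0.0927] [ 0.4054 -0.3455  0.0975] [338.10741724 244.00089772]
0.2 [ 0.4061 -0.3462  0.0702] [ 0.3983 -0.3389  0.0724] [333.77139549 246.52883938]
0 [ 0.404  -0.3442  0.051 ] [ 0.396  -0.3367  0.051 ] [331.66852749 247.01690875]
[351.62361746 232.84303307] [340.56074194 148.16201679]
[364.95633815 215.14895902] [328.92327746 152.22221527]
```

>>> jog_arm(turn=[[0,0,0.108],[0,0,0.108],[0,0,0.108],[0,0,0.108],[0,0,0],[0,0,0],[0,0,0],[0,0,0],[0,0,0],[0,0,0],[0,0,0],[0,0,0],[0,0,0],[0,0,0],[0,0,0],[0,0,0],[0,0,0],[0,0,0],[0,0,0]], delta_pos=[[0,0,-0.04],[0,0,-0.04],[0,0,-0.04],[0,0,-0.04],[0,0,-0.04],[0,0,-0.04],[0,0,-0.04],[-0.0366,-0.016,0],[-0.0366,-0.016,0],[-0.0366,-0.016,0],[-0.0366,-0.016,0],[-0.0366,-0.016,0],[-0.0366,-0.016,0],[-0.0366,-0.016,0],[-0.0366,-0.016,0],[-0.0366,-0.016,0],[-0.0366,-0.016,0],[-0.0366,-0.016,0],[-0.0366,-0.016,0]], gripper=[0,0,0,0,0,0,0,0,0,0,0,0,0,0,0,0,0,0,0])

```text
time: 1.68
tool_pos: [0.4017, 0.1991, 0.511]
tcp_rot: [-1.151, -2.923, 0.0]
wrist_force: [0.6, -0.4, 0.1]
width: -0.0
grip_force: 0.0
```

```bash
python3 -c "
from h import *
to([.40,-.20,.5])"
```

```text
t 1.68 pos [0.4017 0.1991 0.511 ] sock -0.4232 0.3958 az y 47.0 tilt [-0. -0. -1.] q [ 0.405 -0.213  1.592 -0.     1.763 -0.416] F [ 0.6 -0.4  0.1] M [ 0.01 -0.01 -0.01] w -0.0 g 0.0
to [ 0.4 -0.2  0.5] tool delta [-0.2709 -0.2931  0.011 ] 0.399
```

>>> jog_arm(turn=[[0,0,0],[0,0,0],[0,0,0],[0,0,0],[0,0,0],[0,0,0],[0,0,0],[0,0,0],[0,0,0],[0,0,0],[0,0,0],[0,0,0],[0,0,0],[0,0,0],[0,0,0],[0,0,0],[0,0,0],[0,0,0],[0,0,0],[0,0,0]], delta_pos=[[-0.0271,-0.0293,0.001],[-0.0271,-0.0293,0.001],[-0.0271,-0.0293,0.001],[-0.0271,-0.0293,0.001],[-0.0271,-0.0293,0.001],[-0.0271,-0.0293,0.001],[-0.0271,-0.0293,0.001],[-0.0271,-0.0293,0.001],[-0.0271,-0.0293,0.001],[-0.0271,-0.0293,0.001],[-0.0146,-0.0103,0.0335],[-0.0146,-0.0103,0.0335],[-0.0146,-0.0103,0.0335],[-0.0146,-0.0103,0.0335],[-0.0146,-0.0103,0.0335],[-0.0146,-0.0103,0.0335],[-0.0146,-0.0103,0.0335],[-0.0146,-0.0103,0.0335],[-0.0146,-0.0103,0.0335],[-0.0146,-0.0103,0.0335]], gripper=[0,0,0,0,0,0,0,0,0,0,0,0,0,0,0,0,0,0,0,0])

```text
time: 3.35
tool_pos: [0.436, -0.3735, 0.1642]
tcp_rot: [-1.152, -2.922, -0.0]
wrist_force: [0.7, 0.2, -0.6]
width: -0.002
grip_force: 0.0
```

```bash
python3 -c "
from h import *
to(lip(.95)+[0,0,.015])
a=vision.read_camera('side')[110:220,280:420,::-1];b=vision.read_camera('top')[170:280,280:420,::-1]
cv2.imwrite('pics/j1.png',cv2.resize(np.vstack([a,b]),None,fx=2.7*2*.95/2*1,fy=2.565)) if 0 else cv2.imwrite('pics/j1.png',cv2.resize(np.hstack([a,b]),None,fx=2.8,fy=2.8,interpolation=cv2.INTER_CUBIC))"
```

```text
t 3.35 pos [ 0.436  -0.3735  0.1642] sock -0.0076 0.0004 az y 47.0 tilt [-0.  0. -1.] q [-0.752  0.127  1.895  0.     1.121 -1.572] F [ 0.7  0.2 -0.6] M [-0.03  0.02  0.01] w -0.002 g 0.0
to [ 0.4367 -0.3747  0.1428] tool delta [-0.0013 -0.0004  0.0214] 0.021
```

View pics/j1.png

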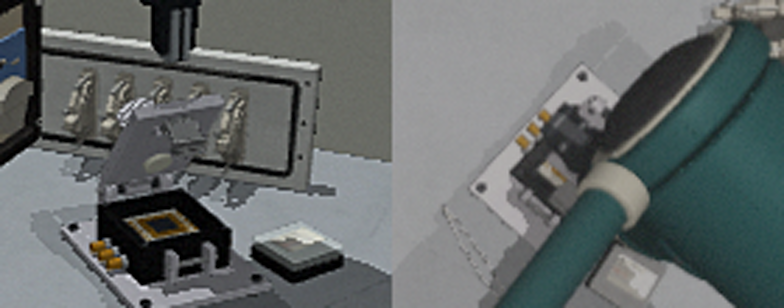

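The side crop shows the closed fingers above the lid's lip, with the tips at about (175,62) and the lid edge near y≈100. The lid is clear to press.

>>> jog_arm(turn=[[0,0,0],[0,0,0],[0,0,0],[0,0,0],[0,0,0],[0,0,0],[0,0,0],[0,0,0],[0,0,0],[0,0,0],[0,0,0],[0,0,0],[0,0,0]], delta_pos=[[0,0,0.0136],[0,0,0.0136],[0.005,0,0.005],[0.005,0,0.005],[0.0051,0,0.0058],[0.0051,0,0.0058],[0.0042,0,0.0066],[0.0042,0,0.0066],[0.0034,0,0.0072],[0.0034,0,0.0072],[0.0024,0,0.0076],[0.0024,0,0.0076],[0,0,0]], gripper=[0,0,0,0,0,0,0,0,0,0,0,0,0])

```text
time: 4.53
tool_pos: [0.4064, -0.3448, 0.0734]
tcp_rot: [-1.151, -2.922, -0.001]
wrist_force: [-0.2, 0.4, 2.6]
width: 0.003
grip_force: 1.5
```

```bash
python3 -c "
from h import *
st()
a=vision.read_camera('side')[110:220,280:420,::-1]
cv2.imwrite('pics/j2.png',cv2.resize(a,None,fx=3.5,fy=3.5,interpolation=cv2.INTER_CUBIC))"
```

```text
t 4.53 pos [ 0.4064 -0.3448  0.0734] sock -0.0488 0.0012 az y 47.0 tilt [-0.001  0.001 -1.   ] q [-0.75   0.152  2.053  0.     0.937 -1.571] F [-0.2  0.4  2.6] M [ 0.16  0.02 -0.  ] w 0.003 g 1.4545634854584932
```

View pics/j2.png

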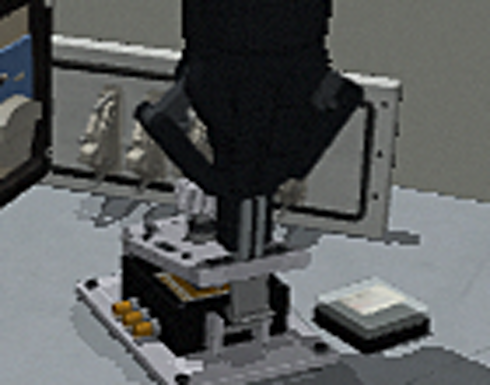

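The lid is nearly shut under the fingertips, at about (245,255) in the crop, and the latch plate hangs at (250,300). I'll press the rest slowly.

>>> jog_arm(turn=[[0,0,0],[0,0,0],[0,0,0],[0,0,0],[0,0,0],[0,0,0],[0,0,0],[0,0,0],[0,0,0]], delta_pos=[[0.001,0,0.004],[0.001,0,0.004],[0.001,0,0.004],[0,0,0.003],[0,0,0.003],[0,0,0.002],[0,0,0.001],[0,0,0.001],[0,0,0]], gripper=[0,0,0,0,0,0,0,0,0])

```text
time: 5.33
tool_pos: [0.4044, -0.3433, 0.052]
tcp_rot: [-1.151, -2.922, -0.0]
wrist_force: [0.8, -0.2, 0.1]
width: 0.004
grip_force: 0.1
```

```bash
python3 -c "
from h import *
st()"
```

```text
t 5.33 pos [ 0.4044 -0.3433  0.052 ] sock -0.0513 0.001 az y 47.0 tilt [-0.001  0.    -1.   ] q [-0.751  0.177  2.072 -0.     0.894 -1.571] F [ 0.8 -0.2  0.1] M [ 0.02 -0.01  0.01] w 0.004 g 0.08877810942067299
```

>>> jog_arm(turn=[[0,0,0],[0,0,0],[0,0,0],[0,0,0]], delta_pos=[[0,0,0.001],[0,0,0.001],[0,0,0],[0,0,0]], gripper=[0,0,0,0])

```text
time: 5.67
tool_pos: [0.4045, -0.3434, 0.051]
tcp_rot: [-1.151, -2.922, -0.0]
wrist_force: [-2.7, 1.1, 5.4]
width: 0.0
grip_force: 2.9
```

>>> jog_arm(turn=[[0,0,0],[0,0,0],[0,0,0],[0,0,0]], delta_pos=[[0,0,0.001],[0,0,0.001],[0,0,0],[0,0,0]], gripper=[0,0,0,0])

```text
time: 6.0
tool_pos: [0.4045, -0.3434, 0.0508]
tcp_rot: [-1.151, -2.922, -0.0]
wrist_force: [-6.5, 5.5, 18.2]
width: -0.0
grip_force: 9.3
```

>>> jog_arm(turn=[[0,0,0],[0,0,0],[0,0,0],[0,0,0],[0,0,0],[0,0,0],[0,0,-0.119],[0,0,-0.119],[0,0,-0.119],[0,0,-0.119],[0,0,-0.119],[0,0,-0.119],[0,0,-0.119],[0,0,0]], delta_pos=[[0,0,-0.02],[0,0,-0.03],[0,0,-0.035],[-0.018,-0.0005,0],[-0.018,-0.0005,0],[-0.0153,0,0],[0,0,0],[0,0,0],[0,0,0],[0,0,0],[0,0,0],[0,0,0],[0,0,0],[0,0,0]], gripper=[0,0,0,0,0,0.052,0.052,0.052,0.052,0.052,0.052,0.052,0.052,0.052], grip_force=60)

```text
time: 7.17
tool_pos: [0.4415, -0.3793, 0.1332]
tcp_rot: [0.134, -3.138, -0.0]
wrist_force: [0.2, 0.2, 1.1]
width: 0.611
grip_force: 0.0
```

```bash
python3 -c "
from h import *
to(W(0,0,.06))
a=vision.read_camera('side')[120:225,285:415,::-1]
cv2.imwrite('pics/s3.png',a)
cv2.imwrite('pics/j3.png',cv2.resize(a,None,fx=5,fy=5,interpolation=cv2.INTER_CUBIC));print(proj('side',W(0,0,.085)),proj('side',W(0,0,.075)))"
```

```text
t 7.17 pos [ 0.4415 -0.3793  0.1332] sock 0.0004 -0.0001 az y 94.9 tilt [-0.  0. -1.] q [-0.753  0.171  1.906 -0.     1.065 -2.408] F [0.2 0.2 1.1] M [-0.01 -0.03 -0.01] w 0.611 g 0.0
to [ 0.4413 -0.379   0.06  ] tool delta [0.0001 0.0004 0.0732] 0.073
[338.17670577 167.00219351] [337.97711054 171.54253982]
```

View pics/j3.png

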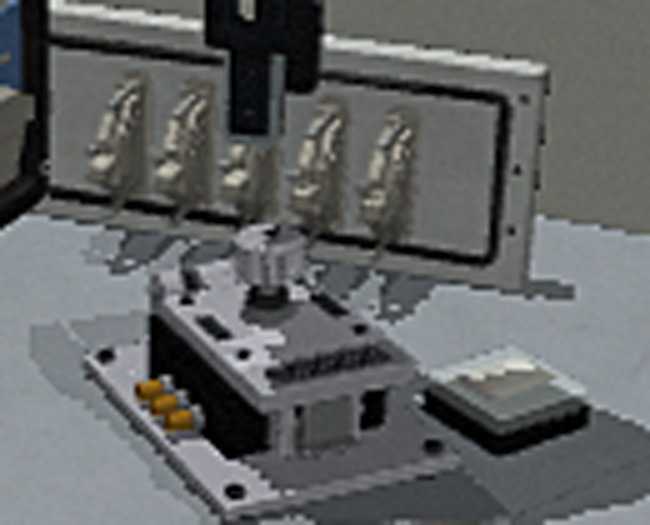

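The lid is shut and latched: the hook plate is seated at (325,425). The knob top is at crop (267,238), which agrees with my prediction to under a pixel. Next I descend and grip.

>>> jog_arm(turn=[[0,0,0],[0,0,0],[0,0,0],[0,0,0],[0,0,0],[0,0,0],[0,0,0],[0,0,0],[0,0,0],[0,0,0],[0,0,0]], delta_pos=[[0,0,0.02],[0,0,0.02],[0,0,0.02],[0,0,0.01],[0,0,0.007],[0,0,0],[0,0,0],[0,0,0],[0,0,0],[0,0,0],[0,0,0]], gripper=[0.052,0.052,0.052,0.052,0.052,0.015,0.015,0.015,0.015,0.015,0.015], grip_force=60)

```text
time: 8.13
tool_pos: [0.4419, -0.3793, 0.0573]
tcp_rot: [-0.129, 3.138, -0.0]
wrist_force: [-0.9, 1.7, 0.5]
width: 0.305
grip_force: 59.1
```

```bash
python3 -c "
from h import *
s,R=st();print(s['width']*.0854)"
```

```text
t 8.13 pos [ 0.4419 -0.3793  0.0573] sock 0.0006 0.0001 az y 94.7 tilt [ 0.001 -0.    -1.   ] q [-0.752  0.257  1.959  0.     0.924 -2.405] F [-0.9  1.7  0.5] M [ 0.26  0.13 -0.01] w 0.305 g 59.14215624332428
0.026015497488330753
```

>>> jog_arm(turn=[[0,0,0.1],[0,0,0.1],[0,0,0.1],[0,0,0.1],[0,0,0.1],[0,0,0.1],[0,0,0.1],[0,0,0.1],[0,0,0.1],[0,0,0.1],[0,0,0.1],[0,0,0.1],[0,0,0.1],[0,0,0.1],[0,0,0.1],[0,0,0.1],[0,0,0.1],[0,0,0.1],[0,0,0.1],[0,0,0]], delta_pos=[[0,0,5e-05],[0,0,5e-05],[0,0,5e-05],[0,0,5e-05],[0,0,5e-05],[0,0,5e-05],[0,0,5e-05],[0,0,5e-05],[0,0,5e-05],[0,0,5e-05],[0,0,5e-05],[0,0,5e-05],[0,0,5e-05],[0,0,5e-05],[0,0,5e-05],[0,0,5e-05],[0,0,5e-05],[0,0,5e-05],[0,0,5e-05],[0,0,0]], gripper=[0.015,0.015,0.015,0.015,0.015,0.015,0.015,0.015,0.015,0.015,0.015,0.015,0.015,0.015,0.015,0.015,0.015,0.015,0.015,0.015])

```text
time: 9.8
tool_pos: [0.4395, -0.3808, 0.0563]
tcp_rot: [-2.481, -1.926, 0.007]
wrist_force: [-7.5, -4.9, 1.8]
width: 0.308
grip_force: 59.5
```

```bash
python3 -c "
from h import *
st()"
```

```text
t 9.8 pos [ 0.4395 -0.3808  0.0563] sock -0.0001 -0.0025 az y -14.3 tilt [-0.004 -0.002 -1.   ] q [-0.754  0.259  1.96  -0.005  0.924 -0.501] F [-7.5 -4.9  1.8] M [-0.55  1.55 -0.11] w 0.308 g 59.53754425048828
```

>>> jog_arm(turn=[[0,0,0],[0,0,0],[0,0,0.1],[0,0,0.1],[0,0,0],[0,0,0]], delta_pos=[[-0.002,-0.002,0],[0,0,0],[0,0,5e-05],[0,0,5e-05],[0,0,0],[0,0,0]], gripper=[0.015,0.015,0.015,0.015,0.015,0.015])

```text
time: 10.3
tool_pos: [0.439, -0.3808, 0.056]
tcp_rot: [-2.656, -1.678, 0.001]
wrist_force: [-3.1, 2.2, 2.8]
width: 0.304
grip_force: 59.7
```

```bash
python3 -c "
from h import *
st()"
```

```text
t 10.3 pos [ 0.439  -0.3808  0.056 ] sock -0.0004 -0.0029 az y -25.4 tilt [-0.001 -0.    -1.   ] q [-7.570e-01  2.570e-01  1.962e+00 -1.000e-03  9.220e-01 -3.130e-01] F [-3.1  2.2  2.8] M [ 0.32  0.75 -0.05] w 0.304 g 59.7031044960022
```

>>> jog_arm(turn=[[0,0,0.08],[0,0,0.08],[0,0,0.08],[0,0,0],[0,0,0]], delta_pos=[[0,0,5e-05],[0,0,5e-05],[0,0,5e-05],[0,0,0],[0,0,0]], gripper=[0.015,0.015,0.015,0.015,0.015])

```text
time: 10.72
tool_pos: [0.4387, -0.3805, 0.0557]
tcp_rot: [-2.836, -1.351, 0.002]
wrist_force: [-4.5, 2.7, 4.4]
width: 0.311
grip_force: 59.9
```

```bash
python3 -c "
from h import *
st()"
```

```text
t 10.72 pos [ 0.4387 -0.3805  0.0557] sock -0.0009 -0.0029 az y -39.1 tilt [-0.001  0.    -1.   ] q [-7.570e-01  2.580e-01  1.962e+00 -1.000e-03  9.230e-01 -7.500e-02] F [-4.5  2.7  4.4] M [0.45 0.95 0.53] w 0.311 g 59.93368685245514
```

>>> jog_arm(turn=[[0,0,-0.03],[0,0,0],[0,0,0]], delta_pos=[[0,0,0],[0,0,0],[0,0,0]], gripper=[0.015,0.015,0.015])

```text
time: 10.97
tool_pos: [0.4388, -0.3806, 0.0557]
tcp_rot: [-2.816, -1.391, 0.001]
wrist_force: [-5.0, 2.0, 5.1]
width: 0.309
grip_force: 59.9
```

```bash
python3 -c "
from h import *
st()"
```

```text
t 10.97 pos [ 0.4388 -0.3806  0.0557] sock -0.0008 -0.0029 az y -37.4 tilt [-0.001  0.    -1.   ] q [-0.757  0.258  1.962 -0.     0.922 -0.104] F [-5.   2.   5.1] M [0.43 0.94 0.16] w 0.309 g 59.9455600976944
```

>>> jog_arm(turn=[[0,0,-0.1],[0,0,-0.1],[0,0,-0.1],[0,0,-0.1],[0,0,-0.1],[0,0,-0.1],[0,0,-0.1],[0,0,-0.1],[0,0,-0.1],[0,0,-0.1],[0,0,-0.1],[0,0,-0.1],[0,0,-0.1],[0,0,-0.1],[0,0,-0.1],[0,0,0],[0,0,0]], delta_pos=[[0,0,-5e-05],[0,0,-5e-05],[0,0,-5e-05],[0,0,-5e-05],[0,0,-5e-05],[0,0,-5e-05],[0,0,-5e-05],[0,0,-5e-05],[0,0,-5e-05],[0,0,-5e-05],[0,0,-5e-05],[0,0,-5e-05],[0,0,-5e-05],[0,0,-5e-05],[0,0,-5e-05],[-0.001,0.001,0],[0,0,0]], gripper=[0.015,0.015,0.015,0.015,0.015,0.015,0.015,0.015,0.015,0.015,0.015,0.015,0.015,0.015,0.015,0.015,0.015])

```text
time: 12.38
tool_pos: [0.4413, -0.3808, 0.0567]
tcp_rot: [1.119, 2.935, -0.0]
wrist_force: [-0.8, 2.6, 3.9]
width: 0.309
grip_force: 59.9
```

```bash
python3 -c "
from h import *
st()"
```

```text
t 12.38 pos [ 0.4413 -0.3808  0.0567] sock 0.0012 -0.0013 az y 48.3 tilt [ 0.001 -0.    -1.   ] q [-0.755  0.259  1.959  0.     0.923 -1.598] F [-0.8  2.6  3.9] M [0.46 0.3  0.05] w 0.309 g 59.897523522377014
```

>>> jog_arm(turn=[[0,0,-0.045],[0,0,-0.045],[0,0,0],[0,0,0]], delta_pos=[[0,0,0],[0,0,0],[0,0,0],[0,0,0]], gripper=[0.015,0.015,0.015,0.015])

```text
time: 12.72
tool_pos: [0.4414, -0.3807, 0.0567]
tcp_rot: [0.988, 2.981, 0.0]
wrist_force: [1.2, 4.1, 5.8]
width: 0.312
grip_force: 60.0
```

```bash
python3 -c "
from h import *
st()
a=vision.read_camera('side')[110:220,280:420,::-1];b=vision.read_camera('top')[170:280,280:420,::-1]
cv2.imwrite('pics/j4.png',cv2.resize(np.hstack([a,b]),None,fx=2.8,fy=2.8,interpolation=cv2.INTER_CUBIC))"
```

```text
t 12.72 pos [ 0.4414 -0.3807  0.0567] sock 0.0012 -0.0012 az y 53.3 tilt [ 0.001 -0.    -1.   ] q [-7.550e-01  2.590e-01  1.959e+00  1.000e-03  9.230e-01 -1.686e+00] F [1.2 4.1 5.8] M [0.61 0.06 0.03] w 0.312 g 59.96946573257446
```

View pics/j4.png

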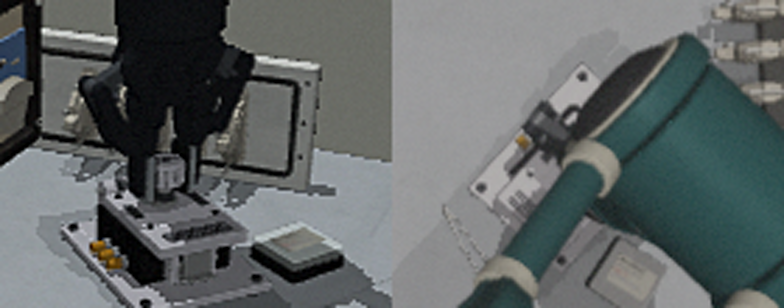

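The side crop shows the lid latched and the knob held between the fingers at (165,175). The chip box and tweezers look undisturbed.

```bash
python3 -c "
from workcell import ticket
print(ticket.finish_job())"
```

```text
the job is handed in; nothing more can be done
None
```

The job is handed in: the lid is latched, the pressure screw was seated and backed off a quarter turn (about 1.57 rad by the tool's measured turn; the index line was not checked), and the knob is still gripped at 60 N, with no contact made with the chip box, tweezers or bottle.

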